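# Lock the portafilter into the espresso machine

## Task

Get the espresso machine ready to brew: take the tamper out of the portafilter's basket and stand it in its own seat on the tamping stand, then offer the portafilter up into the machine's group from below with its handle well round to the left. Start the lugs on their ramps so that it hangs there by itself, let go, and finish the lock by pushing the handle round, not gripping it, until it stops and points straight out of the machine's front. Do not knock over or shove about the things standing round the work, and do not drop the portafilter.

Things in the scene. Friction and masses are not known exactly. Their poses are not given: they have to be found in the camera images.
- machine: Steel espresso machine, fixed. Origin on the worktop below the group's axis; x to its back, y to its left seen from the front, z up. In mm: base with drip tray x -75..210, y +-95, 32 high; column x 88..210, y +-95, 320 high with rail; head over the group: round nose of radius 49 about the group's axis, z 160..286, then a 92 wide neck to the column; steam wand at y -108, x 72..110.
- group (a point): Centre of the group's open underside (z = 0 here), 160 mm above the worktop, machine's axes. Collar of outer radius 49 mm; inside it a lip of inner radius 35.5 mm, 5 mm thick, with two notches +-15 degrees wide, centred 30 and 210 degrees counter-clockwise from +x seen from above. Past each notch a ramp leads counter-clockwise round the lip's upper face.
- entry (a point): Where the handle's grip centre is when the lugs have passed up through the notches (lug underside 6 mm above the collar's underside): handle 60 degrees left of the machine's front; same axes as the portafilter then has (handle along -x). Play about +-6 degrees and 2 mm sideways. From here the handle turns counter-clockwise seen from above about the group's axis, 60 degrees, to a hard stop.
- home (a point): Where the handle's grip centre is when locked at the stop, straight out of the machine's front; axes as the locked portafilter. The lip is level (z = 5 mm) until 30 degrees past a notch's centre, climbs to 8.5 mm at 54 degrees, then level. Turned 26 to 38 degrees from entry the lugs lie on the lip and it hangs alone, handle drooping up to 5 degrees; pushing it home takes 3 to 12 N at the handle.
- gasket (a joint): How far the sprung rubber gasket in the top of the group is pressed up, m (0 free, about 0.002 when locked). Its underside, free, is 22 mm above the collar's underside; it takes 4 N to start and 3 N per mm. The rim meets it when the lugs' underside is 6.5 mm above the collar's underside.
- lugs (a point): On the portafilter's axis, level with the underside of its two lugs, 36.5 mm above its own underside. x points away from the handle, z up. Round steel body of radius 33.5 mm, rim 15.5 mm above this point; lugs along +-y, 7 mm high, +-9 degrees wide, out to 42 mm from the axis; a 12 mm round neck 18.5 mm below this point leads along -x to the handle. Open basket 57 mm wide, 32 mm deep.
- handle (a point): Grip centre of the portafilter's dark wooden handle, a bar 92 mm long (x -46..46 mm here), 26 wide, 24 high; portafilter's axes. It lies 118 mm from the portafilter's axis along its -x, 18.5 mm below the point lugs, 18 mm above the underside. Portafilter about 0.36 kg, centre of mass about 63 mm from here towards the basket: grip firmly.
- tamper_knob (a point): Centre of the tamper's round wooden knob (35 mm wide from 47 to 74 mm above the foot), 62 mm above the tamper's flat underside; z up. Steel foot 49 mm wide, 14 mm thick; 82 mm high, 0.2 kg. It starts standing loosely in the portafilter's basket, its foot 32 mm below the rim.
- seat (a point): Centre of the floor of the tamper's seat on the tamping stand: a round well 61 mm wide and 12 mm deep, floor 30 mm above the worktop; stand's axes.
- stand: Dark wooden tamping stand, fixed block, x -66..46, y -51..129 mm, 42 high. Origin on the worktop below the axis of the portafilter's well (71 mm wide, 12 deep, floor 30 mm up); the tamper's seat is at y = +85. The portafilter stands in the well, handle along the stand's -x over open worktop, its neck between two steel prongs at x -57, y +-12, tops 60 mm up: lift it straight out.
- vinegar_bottle: Slim bottle with a black capsule, 58 mm wide, 249 mm tall, standing between the stand and the machine; origin at the centre of its underside. Loose; leave it standing.
- spice_jar: Spice jar with a dark lid, 41 mm wide, 105 mm tall, on the front part of the worktop; origin at the centre of its underside. Loose; leave it standing.
- ramekin: White ramekin, 67 mm wide, 40 mm tall; origin at the centre of its underside. Loose; leave it.
- mug: Mug, 92 mm wide (127 mm over the handle), 95 mm tall, at the right; origin at the centre of its underside. Loose; leave it.
Mind the look-alikes: they are no part of the job. Leave any pink look-alike of the part that bears tamper_knob alone.

How it is judged (in metres and radians):
On the way, in this order (a step that is already met when the one before it is completed fails the run):
1. the tamper stands upright in its seat on the stand, let go (horizontal distance between tamper_knob and seat below 0.008 m and z of tamper_knob in the frame of seat below 0.067 m and angle between tamper_knob's own z axis and vertical below 0.12 rad and contact force between the fingers and tamper below 0.05 N), for 0.2 s.
2. the portafilter hangs in the group by its lugs, touched by nothing of the gripper, its handle still at least 0.3 rad short of home (horizontal distance between lugs and group below 0.006 m and z of lugs in the frame of group between 0.0025 and 0.016 m and angle between the x axis of lugs and the x axis of group, either way round above 0.3 rad and contact force between the fingers and portafilter below 0.05 N and linear speed of portafilter below 0.05 m/s), for 0.2 s.
3. the handle is home: within 0.12 rad of straight out of the front, the rim drawn up against the gasket (horizontal distance between lugs and group below 0.006 m and z of lugs in the frame of group between 0.0025 and 0.016 m and angle between the x axis of lugs and the x axis of group, either way round below 0.12 rad and z of lugs in the frame of group above 0.006 m), for 0.2 s.
At the end, for the whole second after the job is handed in: Portafilter locked: lugs over 6 mm above the collar's underside, axis within 6 mm of the group's, handle within 0.12 rad of straight out of the front. Tamper upright (0.12 rad) in its seat, within 8 mm of its centre. Both at rest and let go (all of step 1 and all of step 3 and contact force between the fingers and portafilter below 0.05 N and linear speed of each of portafilter, tamper below 0.02 m/s); the robot touches nothing.
It fails at once if the handle is gripped or forced (over 35 N from the fingers) in the last 0.35 rad of its turn in the group (horizontal distance between lugs and group below 0.006 m and z of lugs in the frame of group between 0.0025 and 0.016 m and angle between the x axis of lugs and the x axis of group, either way round below 0.35 rad and contact force between the fingers and portafilter above 35 N).
It fails at once if the portafilter is dropped or tipped more than 0.6 rad (angle between lugs's own z axis and vertical above 0.6 rad).
It fails at once if a bystander (bottle, spice jar, ramekin, mug) is moved more than 30 mm or tipped more than 0.3 rad (distance of any of vinegar_bottle, spice_jar, ramekin, mug from where it was at the start of the episode above 0.03 m or angle between any of vinegar_bottle, spice_jar, ramekin, mug's own z axis and vertical above 0.3 rad).
It also fails if it takes over 67 s, if anything falls off the work surface, if the arm or the gripper's body presses on something with over 40 N, if the wrist force passes 120 N, or if a joint passes its speed limit or range.

## Robot

A 6-joint arm with a two-finger parallel gripper is mounted at the origin on a cart in front of the work surface, level with it; the furniture and walls round the work are solid. World frame = base frame: x ahead of the robot, y to its left, z up, the work surface at z = 0. Lengths are in mm, angles in rad, forces in N, time in s.
With the tool pointing down it reaches from about 400 to 925 mm from the base axis. Payload 12.5 kg.
Tool frame: the origin (TCP) lies between the finger pads; the fingertips stand 25 mm ahead of it and the grasp point (between the pads) lies 6 mm ahead of it; z points along the fingers, y is the line along which they close (so a half turn about z gives the same grasp; the last joint's range is limited). The gripper opens to 95 mm and grips with 3 to 60 N. Pads are 20 mm wide; open, the fingers measure 119 mm over their backs; the gripper's body (75 mm by 180 mm) begins 59 mm behind the grasp point.
Start: joints at [1.006, 0.491, 1.559, -0, 1.092, -0.106], TCP at [276.782, 560.392, 211.561] pointing down, gripper open.
Joint ranges: [-3.1, 3.1], [-0.84, 2.19], [0.05, 2.79], [-1.13, 4.28], [0.06, 2.93], [-2.69, 2.69]. Speed limits (rad/s): [2.22, 2.22, 2.79, 3.14, 3.14, 3.14].

## Interface

Orientations are given as [roll, pitch, yaw] about the fixed x, y, z axes, in that order (R = Rz(yaw) Ry(pitch) Rx(roll)).
In Python, from cell import state, read_camera, job_done, cut_out gives the robot as it stands. The module is installed in compiled form; this text tells all that it offers.
- The arm moves only by the tool jog_arm, never from a script. Its argument "motion" is a list of rows, each a list of 2 entries, a list of its own where there are three numbers: the shift along the tool's x, y, z in mm, then the turn about the tool's z in rad. A call has 1 to 5 rows; each row is the pose to reach, as a shift and turn from the pose commanded when the call began, along the tool's axes at that moment; what a row does not reach only later rows make up. A row lasts 1/10 s, in which the tool goes at most 50 mm and 8.59 degrees, less where a joint would pass 70% of its speed; a pose out of reach is approached as far as the arm can. A call with a gripper value outside its range is refused whole. "grip" is the closure, from 0 (fully open) to 1 (shut), set as the call begins (left out, the last holds). The fingers move at their own pace and stop on an object; the grip force is fixed at half the most. Time passes only in rows, so rows that repeat a pose let the fingers close. It gives the time, the measured TCP pose, the force, the opening and the grip force at its end, in the units of the state.
- state(): the state, without advancing time (a new reading comes with each control period).
- read_camera(name): name is "scene" or "top" or "wrist"; returns a dict with "img" (400x640x3 uint8, blue, green, red), "vertical_fov" (degrees; the focal length in pixels is half the picture's height over the tangent of half this angle, whatever the lens; pixels are square), "cx", "cy" (the principal point, pixels), "k1" (the pictures are not rectified: a ray, as slopes to the right and down, at radius r is drawn at 1 + k1 r^2 times it, then the intrinsics apply), "extrinsics" (4x4, takes a point from camera to world coordinates). Camera axes: x right, y up, looking along -z (the intrinsics and any distortion apply to the point x, -y, -z); pixel columns grow to the right and rows downward; lengths in mm; the calibration is good to about 2 mm. A picture is of the moment at which its call begins. There is no depth.
- job_done(): hands the job in; it is judged then, once.
Trained networks look in a picture, given as the dict that the camera call returned (one of the last four; its "shot" number tells which), for a name from the list of things; names that differ only in an ending like _2 or _b are one class to them, and where a whole thing is asked for, a point or a joint stands for the part that bears it (a point fixed in the world has none). Each returns a list of dicts, best first, with "p" (0 to 1); they miss things now and then, are a little off and sometimes report something else, mostly with a low value. They report only what shows in the picture. A call takes as long as a camera call. They do not tell look-alikes from the thing itself.
- cut_out(name, picture): "region" (400x640 bool, what is visible of it) and "box" ([left, top, right, bottom] in pixels, round what is visible of it).
The state is a dict: "t": time; "joints": joint angles; "qvel": joint speeds; "tau": joint torques, N m; "eef_pos": TCP position; "tcp_rot": TCP orientation; "ft_force": force on the tool from outside, world axes, zero at the start; "moment": the same for the moment, N m; "opening": opening from 0.0 (shut) to 1.0 (fully open); "grip_force": force on a finger pad.
Only numpy, scipy, OpenCV 4.12 (cv2) and the standard library are available. Lean on these libraries where they do the work, as an engineer would, in place of code of your own. Each camera call takes 0.05 s, during which the arm holds its last target. There are 200 camera calls.

## Working session

There is one attempt and no reset: what is moved stays moved. The work goes in short steps, Python scripts to look and compute and a tool call to move; the robot and the scene stay as the last step left them, time stands still between calls to the robot, and variables do not carry over. Pictures are saved under pics/ and viewed, at most 10 in all, crops included, and the job is handed in when it is done.

Besides the shell and the picture viewer there is one more tool, called by a JSON object that holds its "name" and its "arguments". jog_arm: Moves the arm, as the interface text tells. Its arguments: {"type":"object","properties":{"motion":{"type":"array"},"grip":{"type":"number"}},"required":["motion"]}

```bash
mkdir -p pics; cat > h.py <<'E'
import numpy as np, cv2
from cell import state, read_camera, job_done, cut_out
from scipy.spatial.transform import Rotation as Ro
def f_of(p): return 200/np.tan(np.radians(p["vertical_fov"])/2)
def ray(p,u,v):
    f=f_of(p); K=np.array([[f,0,p["cx"]],[0,f,p["cy"]],[0,0,1.]])
    x,y=cv2.undistortPoints(np.array([[[u,v]]],float),K,np.array([p["k1"],0,0,0.]),)[0,0]
    E=np.array(p["extrinsics"]); return E[:3,3],E[:3,:3]@np.array([x,-y,-1])
def atz(p,u,v,z):
    o,d=ray(p,u,v); return o+d*(z-o[2])/d[2]
def proj(p,X):
    E=np.array(p["extrinsics"]); c=(np.atleast_2d(X)-E[:3,3])@E[:3,:3]
    x=c[:,0]/-c[:,2]; y=-c[:,1]/-c[:,2]; s=1+p["k1"]*(x*x+y*y); f=f_of(p)
    return np.c_[p["cx"]+f*s*x,p["cy"]+f*s*y]
E
python3 - <<'E'
from h import *
import pickle
names=["machine","handle","tamper_knob","stand","vinegar_bottle","spice_jar","ramekin","mug"]
D={}
for n in ["scene","top"]:
    p=read_camera(n); cv2.imwrite(f"pics/{n}0.png",p["img"]); D[n]=p
    print(n,np.round(p["extrinsics"],3).tolist(),p["vertical_fov"],p["k1"])
    for m in names:
        for r in cut_out(m,p)[:3]: 
            ys,xs=np.nonzero(r["region"]); print(m,round(r["p"],2),np.round(r["box"]).tolist(),xs.size, xs.mean().round(1),ys.mean().round(1)); D[n,m]=D.get((n,m),[])+[r]
pickle.dump(D,open("d0.pkl","wb"))
print(state())
E
```

```text
scene [[0.489, 0.534, -0.69, -251.264], [-0.872, 0.283, -0.4, -473.907], [-0.019, 0.797, 0.604, 825.535], [0.0, 0.0, 0.0, 1.0]] 52.733349408434435 -0.04220222095779932
machine 0.56 [344.0, 108.0, 447.0, 257.0] 9423 399.5 178.0
handle 0.84 [218.0, 170.0, 267.0, 212.0] 593 244.5 190.9
handle 0.17 [216.0, 166.0, 277.0, 210.0] 1113 244.9 189.2
tamper_knob 0.87 [273.0, 189.0, 288.0, 220.0] 344 277.6 205.2
tamper_knob 0.61 [246.0, 164.0, 262.0, 180.0] 180 253.8 169.3
tamper_knob 0.17 [347.0, 104.0, 449.0, 254.0] 9327 399.1 178.2
stand 0.9 [216.0, 167.0, 275.0, 210.0] 1277 245.8 189.6
vinegar_bottle 0.83 [297.0, 135.0, 320.0, 207.0] 1013 310.2 174.7
vinegar_bottle 0.68 [346.0, 101.0, 449.0, 255.0] 9602 399.2 177.9
spice_jar 0.67 [374.0, 259.0, 387.0, 300.0] 610 378.4 275.6
ramekin 0.88 [275.0, 236.0, 296.0, 264.0] 481 286.4 247.8
mug 0.48 [372.0, 258.0, 385.0, 298.0] 629 378.6 275.0
top [[0.007, 0.987, -0.159, 335.341], [-1.0, 0.009, 0.011, -6.922], [0.012, 0.159, 0.987, 1291.201], [0.0, 0.0, 0.0, 1.0]] 52.00797023024626 -0.0038604964290252577
machine 0.67 [341.0, 69.0, 421.0, 200.0] 8599 3
[... 758 characters left out ...]
 374.4 130.2
{'t': 0.9, 'joints': array([ 1.00634696e+00,  4.90875251e-01,  1.55886877e+00,  1.42984777e-05,
        1.09171651e+00, -1.05604774e-01]), 'qvel': array([-1.38108431e-03,  2.33986595e-04,  1.17035061e-03,  8.04164726e-04,
       -3.28452326e-04,  8.54925211e-05]), 'tau': array([ 1.85661120e-03, -6.12462473e+01, -2.58422023e+01,  6.93019875e-02,
        4.45304078e-02, -5.12323197e-06]), 'eef_pos': array([276.81497288, 560.38780131, 211.5870971 ]), 'tcp_rot': array([3.14145993e+00, 1.30813182e-06, 2.68274147e+00]), 'ft_force': array([-0.2478902 ,  0.19371523,  0.09462796]), 'moment': array([-0.01442657,  0.02442954, -0.0070649 ]), 'grip_force': 0.0, 'opening': 1.0010847359753987}
```

```bash
python3 - <<'E'
from h import *
a=cv2.imread("pics/top0.png")[50:270,160:490]; cv2.imwrite("pics/a.png",cv2.resize(a,(792,528),interpolation=cv2.INTER_CUBIC))
a=cv2.imread("pics/scene0.png")[90:310,190:470]; cv2.imwrite("pics/b.png",cv2.resize(a,(756,594),interpolation=cv2.INTER_CUBIC))
E
```

```text
(no output)
```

View pics/a.png

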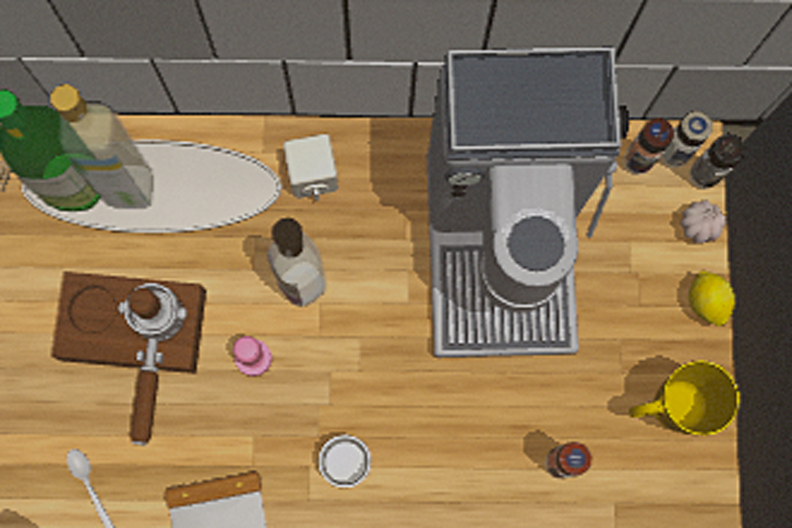

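View pics/b.png

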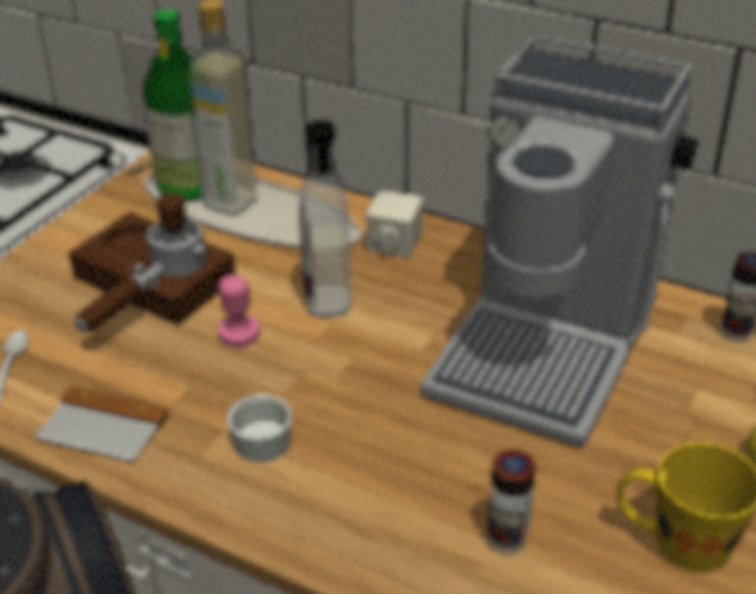

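```bash
python3 - <<'E'
from h import *
import pickle
D=pickle.load(open("d0.pkl","rb")); p=D["top"]; s=D["scene"]
f=lambda u,v:(160+u/2.4,50+v/2.4)
g=lambda u,v:(190+u/2.7,90+v/2.7)
for n,c,z in [("knob top",(148,300),112-0+0,),("handle out end",(140,440),60),("neck",(151,345),54),("seat",(92,310),42),("st FL",(53,357),42),("st FR",(196,371),42),("st BR",(205,288),42),("st BL",(65,273),42),("bottle cap",(288,230),249),("pink",(250,350),75),("ramekin",(344,460),40),("jar",(574,459),105),("mug",(700,398),95),("nosetop",(536,242),286),("tray FL",(435,356),32),("tray FR",(577,354),32),("top BL",(449,52),320),("top FL",(450,150),320),("top FR",(619,148),320),("top BR",(612,50),320)]:
    print(n,atz(p,*f(*c),z).round(0))
print("tray scene front L",atz(s,*g(425,382),32).round(), "FR",atz(s,*g(582,432),32).round())
w=read_camera("wrist"); cv2.imwrite("pics/w0.png",w["img"]); print(np.round(w["extrinsics"],3),w["vertical_fov"],w["k1"],w["cx"],w["cy"])
st=state();R=Ro.from_euler("xyz",st["tcp_rot"]).as_matrix();E=np.array(w["extrinsics"]);print((R.T@E[:3,:3]).round(3),R.T@(E[:3,3]-st["eef_pos"]))
print(proj(w,[[250,300,40],[400,300,40]]))
E
```

```text
knob top [592. 274. 112.]
handle out end [425. 289.  60.]
neck [546. 282.  54.]
seat [593. 363.  42.]
st FL [532. 409.  42.]
st FR [515. 226.  42.]
st BR [624. 218.  42.]
st BL [642. 400.  42.]
bottle cap [642.  93. 249.]
pink [537. 153.  75.]
ramekin [403.  35.  40.]
jar [ 403. -244.  105.]
mug [ 479. -403.   95.]
nosetop [ 621. -173.  286.]
tray FL [539. -81.  32.]
tray FR [ 543. -266.   32.]
top BL [817. -79. 320.]
top FL [709. -80. 320.]
top FR [ 713. -255.  320.]
top BR [ 821. -251.  320.]
tray scene front L [539. -88.  32.] FR [ 547. -265.   32.]
[[ 4.42000e-01 -8.66000e-01 -2.34000e-01  2.10692e+02]
 [ 8.97000e-01  4.27000e-01  1.14000e-01  5.92364e+02]
 [ 1.00000e-03 -2.60000e-01  9.66000e-01  3.82438e+02]
 [ 0.00000e+00  0.00000e+00  0.00000e+00  1.00000e+00]] 71.85654711790556 -0.0048544326836461975 318.68021278401096 199.7074470596374
[[ 0.001  0.966  0.26 ]
 [ 1.    -0.    -0.001]
 [-0.001  0.26  -0.966]] [  73.42855806   -0.58651663 -170.86651796]
[[137.91344826 251.27900115]
 [198.16169145 334.46354797]]
```

{"name": "jog_arm", "arguments": {"motion": [[[-45,-12,-3],0],[[-90,-24,-7],0],[[-135,-36,-10],0],[[-180,-49,-14],0],[[-225,-61,-17],0]], "grip": 0.3}}

```text
t: 1.45
eef_pos: [452.7, 404.7, 228.9]
tcp_rot: [3.141, 0.0, 2.683]
ft_force: [1.1, 0.2, 0.7]
opening: 0.709
grip_force: 0.0
```

{"name": "jog_arm", "arguments": {"motion": [[[-46,-13,-4],-0.1],[[-93,-25,-8],-0.23],[[-139,-38,-11],-0.367],[[-139,-38,-11],-0.367],[[-139,-38,-11],-0.367]]}}

```text
t: 1.95
eef_pos: [559.7, 309.6, 239.3]
tcp_rot: [3.142, -0.0, 3.046]
ft_force: [-0.8, 1.7, -0.1]
opening: 0.703
grip_force: 0.0
```

```bash
python3 - <<'E'
from h import *
import pickle
w=read_camera("wrist"); cv2.imwrite("pics/w1.png",cv2.resize(w["img"],(800,500),interpolation=cv2.INTER_CUBIC)); pickle.dump(w,open("w1.pkl","wb"))
st=state(); print(st["t"],st["eef_pos"],st["tcp_rot"],st["opening"])
E
```

```text
2.0 [558.95489184 310.48353225 239.35335374] [ 3.14151659e+00 -5.57739213e-04  3.04764913e+00] 0.7014133069963924
```

View pics/w1.png

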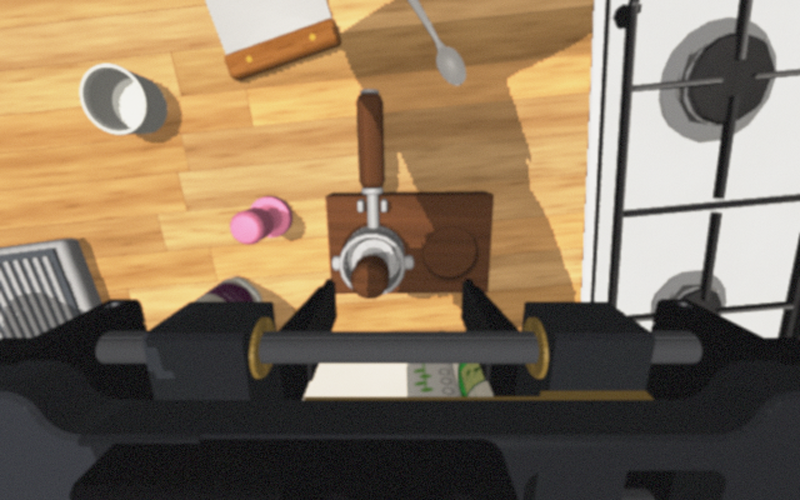

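```bash
python3 - <<'E'
from h import *
import pickle
w=pickle.load(open("w1.pkl","rb"))
cv2.imwrite("pics/w1c.png",cv2.resize(w["img"][65:240,250:400],None,fx=3.4,fy=3.4,interpolation=cv2.INTER_CUBIC))
E
```

```text
(no output)
```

View pics/w1c.png

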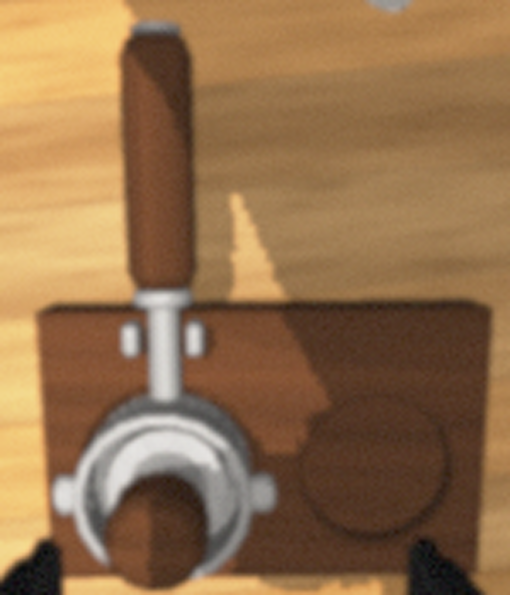

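```bash
python3 - <<'E'
from h import *
import pickle
from scipy.optimize import least_squares
w=pickle.load(open("w1.pkl","rb"))
F=[((-66,-51,42),(39,312)),((-66,129,42),(491,312)),((46,129,42),(475,572)),((46,-51,42),(52,575)),((0,85,42),(375,464)),
((0,0,82),(163.5,499)),((0,-38,73.5),(66,495)),((0,38,73.5),(262,493)),((-57,12,60),(196,337)),((-57,-12,60),(132,337)),((-72,0,56),(160,291))]
M=np.array([a for a,_ in F],float); P=np.array([b for _,b in F])/3.4+[250,65]-0.35
def T(q,M): c,s=np.cos(q[2]),np.sin(q[2]); return np.c_[q[0]+c*M[:,0]-s*M[:,1],q[1]+s*M[:,0]+c*M[:,1],M[:,2]]
r=least_squares(lambda q:(proj(w,T(q,M))-P).ravel(),[586,274,-.09],loss="soft_l1")
print(r.x,(proj(w,T(r.x,M))-P).round(1).tolist())
print("seat,handle",T(r.x,np.array([[0,85,30],[-118,0,48],[0,0,112]])).round(1))
# tamper knob check in top camera: predicted px
D=pickle.load(open("d0.pkl","rb")); p=D["top"]; print(proj(p,T(r.x,np.array([[0,0,112],[0,0,124.],[0,0,132]]))),P[-1], proj(w,T(r.x,np.array([[0,0,132.],[0,0,112]])))*1-0, "seen knob crop(157,530)->",np.array([157,530])/3.4+[250,65])
print(atz(w,157/3.4+250,530/3.4+65,118))
for a in(((38,157)),((288,160))): print(atz(w,a[1]/3.4+250,a[0]/3.4+65,58))
print(atz(w,157.5/3.4+250,155/3.4+65,60))
print(state()["eef_pos"],state()["tcp_rot"])
E
```

```text
[ 5.87334567e+02  2.79988559e+02 -8.88445242e-02] [[-1.4, -1.2], [1.6, -2.0], [1.1, 0.6], [-0.4, 0.4], [0.8, 1.5], [-0.5, 0.3], [-1.1, -0.4], [0.8, -0.1], [-0.5, -0.2], [-0.5, -0.1], [0.6, 1.2]]
seat,handle [[594.9 364.7  30. ]
 [469.8 290.5  48. ]
 [587.3 280.  112. ]]
[[219.68057486 176.56587444]
 [218.71372078 175.69127383]
 [218.05838934 175.09846844]] [296.70882353 150.23823529] [[293.78423819 225.81488314]
 [295.30218567 219.65921287]] seen knob crop(157,530)-> [296.17647059 220.88235294]
[586.83468737 281.52326086 118.        ]
[428.02897811 295.25384215  58.        ]
[513.32499633 286.46790008  58.        ]
[466.65383144 291.10746439  60.        ]
[558.95489184 310.48353225 239.35335374] [ 3.14151659e+00 -5.57739213e-04  3.04764913e+00]
```

{"name": "jog_arm", "arguments": {"motion": [[[-16,-14,25],0],[[-31,-28,45],0],[[-31,-28,68],0],[[-31,-28,68],0],[[-31,-28,68],0]]}}

```text
t: 2.5
eef_pos: [586.9, 280.9, 172.0]
tcp_rot: [3.142, -0.0, 3.051]
ft_force: [0.7, -0.2, 0.3]
opening: 0.702
grip_force: 0.0
```

```bash
python3 - <<'E'
from h import *
import pickle
w=read_camera("wrist"); pickle.dump(w,open("w2.pkl","wb"))
st=state(); print(st["t"],st["eef_pos"],st["tcp_rot"],st["opening"])
for m in("tamper_knob",):
  for r in cut_out(m,w):
    ys,xs=np.nonzero(r["region"]); print(m,r["p"],r["box"],xs.mean(),ys.mean())
R=Ro.from_euler("xyz",st["tcp_rot"]).as_matrix()
print(proj(w,[st["eef_pos"]+R@[0,y,z] for y in(-33,0,33) for z in(6,25)]))
cv2.imwrite("pics/w2c.png",cv2.resize(w["img"][60:280,180:440],None,fx=2.7,fy=2.7,interpolation=cv2.INTER_CUBIC))
E
```

```text
2.55 [587.26406355 280.89707229 172.76071006] [3.14095955e+00 9.96668374e-04 3.05071302e+00] 0.700696349783946
tamper_knob 0.78 [295.9, 174.6, 341.2, 236.9] 317.9559306141585 205.671354899203
tamper_knob 0.71 [170.7, 138.9, 238.4, 183.6] 205.61296383278534 160.06481916392673
tamper_knob 0.26 [117.1, 212.1, 207.8, 260.6] 166.45296864576383 234.9179452968646
[[271.07305009 236.95492795]
 [275.27970843 227.12634713]
 [319.16535926 236.97818336]
 [319.12554146 227.14589511]
 [367.25765883 236.99044608]
 [362.97139765 227.15871757]]
```

View pics/w2c.png

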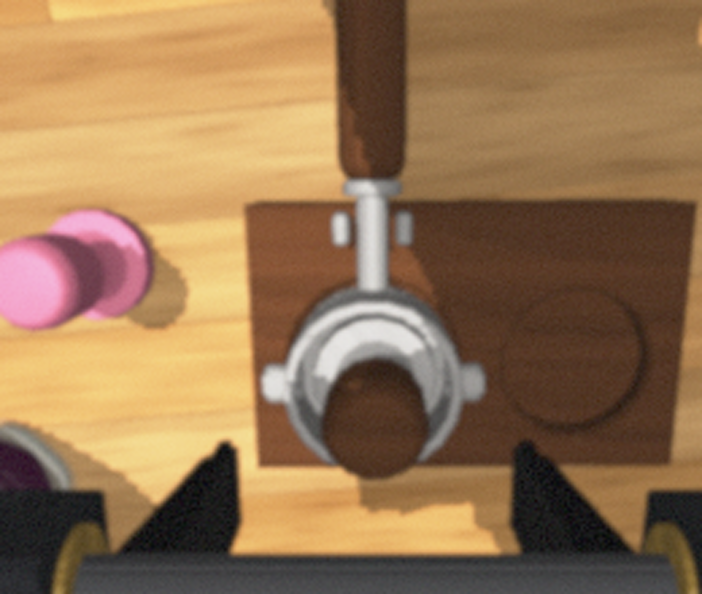

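```bash
cat > fit.py <<'E'
from h import *
from scipy.optimize import least_squares
def T(q,M): M=np.array(M,float);c,s=np.cos(q[2]),np.sin(q[2]); return np.c_[q[0]+c*M[:,0]-s*M[:,1],q[1]+s*M[:,0]+c*M[:,1],M[:,2]]
def fit(w,F,k,o,q0):
    M=[a for a,_ in F]; P=(np.array([b for _,b in F],float)+.5)/k-.5+o
    r=least_squares(lambda q:(proj(w,T(q,M))-P).ravel(),q0,loss="soft_l1")
    print(r.x.round(4),(proj(w,T(r.x,M))-P).round(1).tolist()); return r.x
E
python3 - <<'E'
from fit import *
import pickle
w=pickle.load(open("w2.pkl","rb"))
F=[((-66,-51,42),(247,205)),((-66,129,42),(694,204)),((46,129,42),(671,463)),((46,-51,42),(260,465)),((0,85,42),(573,357)),
((0,0,82),(374,385)),((0,-38,73.5),(273,383)),((0,38,73.5),(474,382)),((-57,12,60),(404,228)),((-57,-12,60),(342,228))]
q=fit(w,F,2.7,[180,60],[587,280,-.09])
print(T(q,[[0,85,30],[-118,0,48],[0,0,112]]).round(1))
print(atz(w,375/2.7+180,445/2.7+60,132),atz(w,375/2.7+180,421/2.7+60,118))
E
```

```text
[ 5.878444e+02  2.798480e+02 -8.460000e-02] [[-1.6, -1.5], [2.4, -2.1], [0.6, 0.6], [-1.4, 0.8], [1.8, 1.8], [-0.2, 1.7], [-0.3, 0.3], [0.3, 0.3], [0.2, -0.7], [-0.6, -0.6]]
[[595.  364.5  30. ]
 [470.3 289.8  48. ]
 [587.8 279.8 112. ]]
[591.21769374 280.39567685 132.        ] [588.30775245 280.67672575 118.        ]
```

{"name": "jog_arm", "arguments": {"motion": [[[0,0,27],0],[[0,0,54],0],[[0,0,54],0]]}}

```text
t: 2.9
eef_pos: [586.3, 279.8, 115.8]
tcp_rot: [-3.14, -0.003, 3.05]
ft_force: [0.2, 0.5, 0.7]
opening: 0.698
grip_force: 0.0
```

{"name": "jog_arm", "arguments": {"motion": [[[0,0,0],0],[[0,0,0],0],[[0,0,0],0],[[0,0,0],0],[[0,0,0],0]], "grip": 1}}

```text
t: 3.4
eef_pos: [587.8, 279.8, 118.2]
tcp_rot: [3.141, 0.001, 3.05]
ft_force: [0.0, 1.0, 2.4]
opening: 0.349
grip_force: 30.0
```

{"name": "jog_arm", "arguments": {"motion": [[[0,0,-20],0],[[0,0,-45],0],[[0,30,-45],0],[[0,60,-45],0],[[0,84,-40],0]]}}

```text
t: 3.9
eef_pos: [595.5, 364.7, 158.3]
tcp_rot: [3.141, 0.001, 3.05]
ft_force: [0.7, -0.6, -2.7]
opening: 0.347
grip_force: 30.0
```

{"name": "jog_arm", "arguments": {"motion": [[[0,0,15],0],[[0,0,15],0],[[0,0,15],0]]}}

```text
t: 4.2
eef_pos: [595.1, 362.5, 142.0]
tcp_rot: [-3.141, -0.001, 3.049]
ft_force: [-0.6, -1.0, -3.0]
opening: 0.345
grip_force: 30.0
```

```bash
python3 - <<'E'
from h import *
import pickle
w=read_camera("wrist"); pickle.dump(w,open("w3.pkl","wb"))
st=state(); print(st["t"],st["eef_pos"],st["tcp_rot"],st["opening"])
cv2.imwrite("pics/w3c.png",cv2.resize(w["img"][60:260,190:410],None,fx=2.9,fy=2.9,interpolation=cv2.INTER_CUBIC))
E
```

```text
4.25 [595.42479169 362.47871475 142.66552914] [-3.14131800e+00 -3.02697270e-04  3.04902764e+00] 0.3459991717140192
```

View pics/w3c.png

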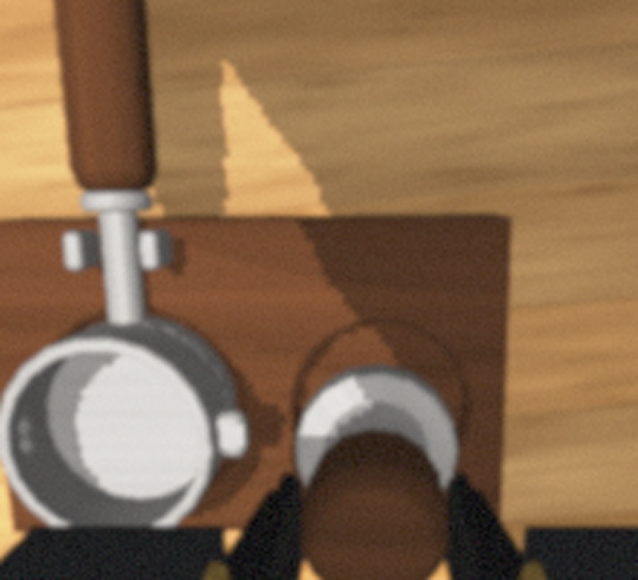

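```bash
python3 - <<'E'
from h import *
import pickle
w=pickle.load(open("w3.pkl","rb"))
f=lambda x,y:((x+.5)/2.9-.5+190,(y+.5)/2.9-.5+60)
for n,x,y,z in [("seatL",296,405,42),("seatR",470,405,42),("seatT",383,320,42),("footL",297,446,88.7),("footR",459,446,88.7),("footT",378,366,88.7)]: print(n,atz(w,*f(x,y),z).round(1))
E
```

```text
seatL [591.4 335.   42. ]
seatR [597.  395.7  42. ]
seatT [564.4 368.   42. ]
footL [591.9 339.7  88.7]
footR [596.3 387.1  88.7]
footT [570.1 365.6  88.7]
```

{"name": "jog_arm", "arguments": {"motion": [[[0,2,15],0],[[0,2,30],0],[[0,2,40],0],[[0,2,44],0],[[0,2,44],0]]}}

```text
t: 4.75
eef_pos: [595.4, 365.3, 98.1]
tcp_rot: [-3.141, -0.0, 3.05]
ft_force: [0.2, 0.4, -2.2]
opening: 0.344
grip_force: 30.0
```

{"name": "jog_arm", "arguments": {"motion": [[[0,0,0],0],[[0,0,0],0]]}}

```text
t: 4.95
eef_pos: [595.5, 365.3, 98.3]
tcp_rot: [-3.142, -0.0, 3.05]
ft_force: [-0.6, 0.5, -1.7]
opening: 0.343
grip_force: 30.0
```

{"name": "jog_arm", "arguments": {"motion": [[[0,0,1],0],[[0,0,1],0]]}}

```text
t: 5.15
eef_pos: [595.6, 365.4, 97.9]
tcp_rot: [3.141, 0.0, 3.05]
ft_force: [-0.7, 0.3, 1.9]
opening: 0.344
grip_force: 30.0
```

{"name": "jog_arm", "arguments": {"motion": [[[0,0,0],0],[[0,0,0],0],[[0,0,0],0],[[0,0,0],0]], "grip": 0.45}}

```text
t: 5.55
eef_pos: [595.5, 365.3, 97.5]
tcp_rot: [3.142, 0.0, 3.05]
ft_force: [0.1, 0.5, -0.1]
opening: 0.543
grip_force: 0.0
```

{"name": "jog_arm", "arguments": {"motion": [[[0,0,-30],0],[[0,0,-60],0],[[0,0,-90],0],[[0,0,-90],0],[[0,0,-90],0]]}}

```text
t: 6.05
eef_pos: [595.5, 365.3, 187.8]
tcp_rot: [3.141, 0.001, 3.05]
ft_force: [-0.4, -0.7, -0.5]
opening: 0.55
grip_force: 0.0
```

```bash
python3 - <<'E'
from h import *
import pickle
w=read_camera("wrist"); pickle.dump(w,open("w4.pkl","wb"))
st=state(); print(st["t"],st["eef_pos"],st["tcp_rot"],st["opening"])
cv2.imwrite("pics/w4c.png",cv2.resize(w["img"][20:240,200:400],None,fx=2.7,fy=2.7,interpolation=cv2.INTER_CUBIC))
E
```

```text
6.1 [595.15930028 365.14241101 186.81763819] [-3.14116166e+00 -7.18876155e-04  3.04978844e+00] 0.5487518410061397
```

View pics/w4c.png

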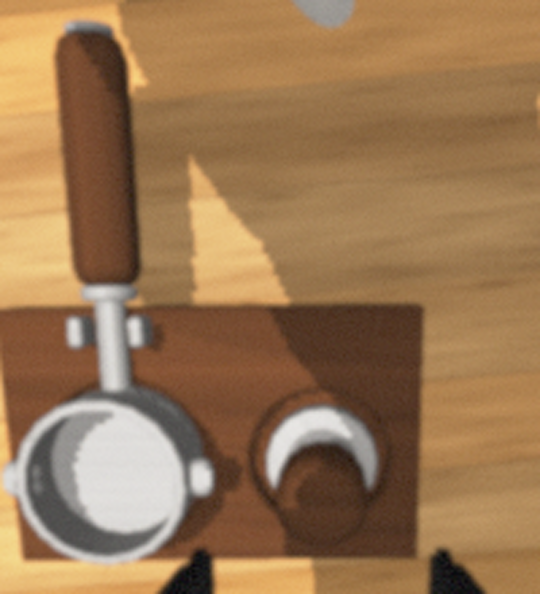

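{"name": "jog_arm", "arguments": {"motion": [[[0,0,-45],0],[[0,0,-90],0],[[-5,-20,-135],0],[[-15,-60,-160],0],[[-22,-105,-163],0]], "grip": 0.3}}

```text
t: 6.6
eef_pos: [608.4, 258.5, 352.5]
tcp_rot: [3.14, 0.003, 3.052]
ft_force: [0.5, -0.5, 0.0]
opening: 0.699
grip_force: 0.0
```

{"name": "jog_arm", "arguments": {"motion": [[[-8,-45,0],0],[[-16,-90,0],0],[[-24,-135,0],0],[[-32,-180,0],0],[[-40,-225,0],0]]}}

```text
t: 7.1
eef_pos: [626.7, 29.2, 349.0]
tcp_rot: [3.142, -0.002, 3.05]
ft_force: [0.6, 0.3, -1.1]
opening: 0.698
grip_force: 0.0
```

{"name": "jog_arm", "arguments": {"motion": [[[-8,-45,0],0],[[-16,-90,0],0],[[-24,-135,0],0],[[-32,-180,0],0],[[-32,-199,0],0]]}}

```text
t: 7.6
eef_pos: [640.4, -173.8, 348.2]
tcp_rot: [3.141, -0.003, 3.047]
ft_force: [-0.3, 1.0, -1.0]
opening: 0.702
grip_force: 0.0
```

{"name": "jog_arm", "arguments": {"motion": [[[0,0,0],0],[[0,0,0],0],[[0,0,0],0]]}}

```text
t: 7.9
eef_pos: [640.7, -168.6, 350.3]
tcp_rot: [3.141, -0.0, 3.051]
ft_force: [-0.1, 0.1, -0.1]
opening: 0.698
grip_force: 0.0
```

```bash
python3 - <<'E'
from h import *
import pickle
w=read_camera("wrist"); pickle.dump(w,open("w5.pkl","wb"))
st=state(); print(st["t"],st["eef_pos"],st["tcp_rot"],st["opening"])
a=w["img"][0:270,140:500]
cv2.imwrite("pics/w5c.png",cv2.resize(a,None,fx=2.2,fy=2.2,interpolation=cv2.INTER_CUBIC))
E
```

```text
7.95 [ 640.68491768 -168.55679151  350.48889541] [ 3.14130275e+00 -1.17051892e-04  3.05137787e+00] 0.6992072932136578
```

View pics/w5c.png

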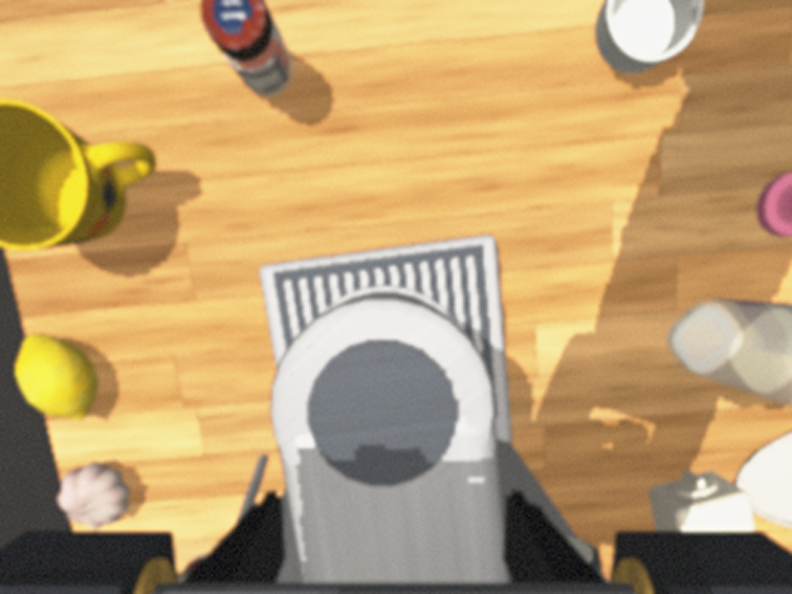

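{"name": "jog_arm", "arguments": {"motion": [[[-5,0,-10],0],[[-20,0,-22],0],[[-50,0,-22],0],[[-50,0,-22],0],[[-50,0,-22],0]]}}

```text
t: 8.45
eef_pos: [690.5, -173.4, 371.8]
tcp_rot: [3.141, -0.001, 3.051]
ft_force: [0.3, -0.4, -0.6]
opening: 0.697
grip_force: 0.0
```

{"name": "jog_arm", "arguments": {"motion": [[[0,0,0],0],[[0,0,0],0]]}}

```text
t: 8.65
eef_pos: [689.9, -174.2, 373.0]
tcp_rot: [-3.142, 0.0, 3.05]
ft_force: [-0.2, -0.1, -0.1]
opening: 0.699
grip_force: 0.0
```

```bash
python3 - <<'E'
from h import *
import pickle
w=read_camera("wrist"); pickle.dump(w,open("w6.pkl","wb"))
st=state(); print(st["t"],st["eef_pos"],st["tcp_rot"],st["opening"])
print(np.array(w["extrinsics"])[:3,3], proj(w,[[617,-172,286],[617,-172,160],[541,-79,32],[541,-267,32]]))
cv2.imwrite("pics/w6c.png",cv2.resize(w["img"][20:250,190:450],None,fx=2.6,fy=2.6,interpolation=cv2.INTER_CUBIC))
E
```

```text
8.7 [ 689.91870817 -174.3680928   373.06997962] [-3.14152925e+00  5.44006371e-04  3.04996811e+00] 0.7018952434188414
[ 616.48451393 -167.87816945  543.83516714] [[314.06263781 126.23505595]
 [315.53681314 125.90109069]
 [366.19285929  74.96034332]
 [257.51197736  85.64646297]]
```

View pics/w6c.png

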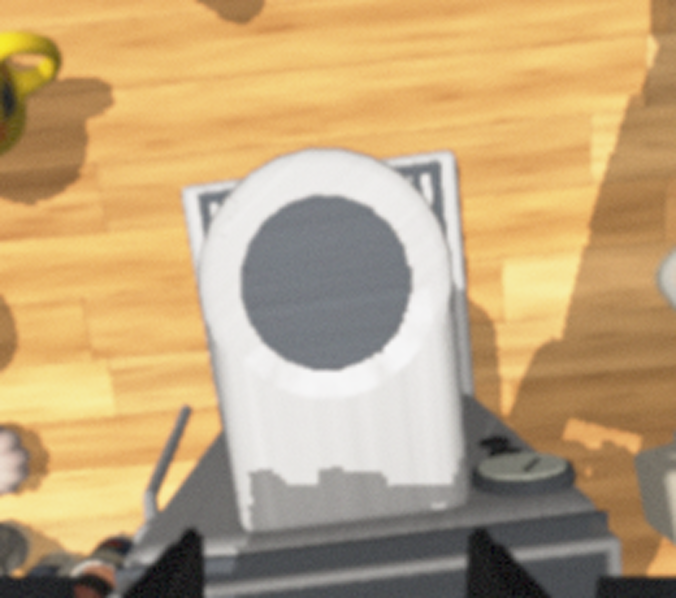

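```bash
python3 - <<'E'
from h import *
import pickle
from scipy.optimize import least_squares
def rays(w,pts):
    return np.array([ray(w,u,v)[1] for u,v in pts]),np.array(w["extrinsics"])[:3,3]
C={};O={}
for n,c in(("w5",(314,187)),("w6",(316,128))):
    w=pickle.load(open(n+".pkl","rb")); im=w["img"]; g=cv2.GaussianBlur(im,(3,3),0).astype(float); gray=g.mean(2)
    # radial edge search from centre: first crossing gray>thr (disc), outer nose crossing: saturation jump
    disc=[];out=[]
    sat=(g.max(2)-g.min(2))
    for a in np.radians(np.arange(0,360,5)):
        t=np.arange(8,75,.25); U=c[0]+t*np.cos(a);V=c[1]+t*np.sin(a)
        s=lambda A:cv2.remap(A.astype(np.float32),U.astype(np.float32)[None],V.astype(np.float32)[None],cv2.INTER_LINEAR)[0]
        G=s(gray); k=np.argmax(np.gradient(np.where(t<48,G,0))[:150]); 
        tt=t[:150]; k=np.argmax(np.gradient(G)[:150]); disc.append((a,U[k],V[k],np.gradient(G)[k]))
        if np.sin(a)<0.3:
            m=t>40; k=np.argmin(np.where(m,np.gradient(G),9)); out.append((a,U[k],V[k],np.gradient(G)[k]))
    C[n]=(w,np.array(disc)); O[n]=(w,np.array(out))
    print(n,"thr",gray[int(c[1]),int(c[0])])
def solve(S,name,x0,fixr=None,sel=lambda d:d[:,3]==d[:,3]):
    data=[(rays(w,d[sel(d)][:,1:3])) for w,d in S.values()]
    def res(q):
        r=[]
        for D,o in data:
            P=o[:2]+D[:,:2]*((q[2]-o[2])/D[:,2])[:,None]; r.append(np.hypot(*(P-q[:2]).T)-(fixr or q[3]))
        return np.concatenate(r)
    r=least_squares(res,x0,loss="soft_l1",f_scale=1.); print(name,r.x.round(1),"rms med",np.median(abs(r.fun)).round(2))
    for k in S:  # individually at z
        for z in (286,r.x[2]):
            D,o=rays(S[k][0],S[k][1][sel(S[k][1])][:,1:3]); P=o[:2]+D[:,:2]*((z-o[2])/D[:,2])[:,None]
            rr=least_squares(lambda q:np.hypot(*(P-q[:2]).T)-q[2],[617,-172,40],loss="soft_l1"); print("  ",k,round(z),rr.x.round(1))
solve(C,"disc",[617,-172,280,33])
solve(O,"outer",[617,-172,280,49])
# w5 tray corner points / w6
for n,k,o,pts in(("w5",2.2,(140,0),((262,268),(494,238))),("w6",2.6,(190,20),((183,189),(455,153)))):
    w=pickle.load(open(n+".pkl","rb"))
    A=[atz(w,(x+.5)/k-.5+o[0],(y+.5)/k-.5+o[1],32) for x,y in pts]; print(n,np.round(A,1),"yaw",np.arctan2(*( (A[0]-A[1])[:2]*[1,-1]) ), "mid",((A[0]+A[1])/2).round(1))
E
```

```text
w5 thr 125.0
w6 thr 126.0
disc [ 619.6 -171.6  286.4   29.5] rms med 0.2
   w5 286 [ 619.7 -171.6   29.7]
   w5 286 [ 619.6 -171.6   29.6]
   w6 286 [ 619.7 -171.5   29.5]
   w6 286 [ 619.7 -171.5   29.5]
outer [ 619.8 -171.7  281.7   44.6] rms med 0.38
   w5 286 [ 618.3 -171.7   43.6]
   w5 282 [ 619.3 -171.9   44.4]
   w6 286 [ 620.5 -171.3   44.4]
   w6 282 [ 620.5 -171.4   45.1]
w5 [[ 551.8 -263.1   32. ]
 [ 545.9  -82.9   32. ]] yaw 0.03298296457531955 mid [ 548.8 -173.    32. ]
w6 [[ 552.2 -264.2   32. ]
 [ 546.5  -81.8   32. ]] yaw 0.03175358310887729 mid [ 549.4 -173.    32. ]
```

{"name": "jog_arm", "arguments": {"motion": [[[5,-10,0],0.14],[[10,-20,0],0.28],[[15,-35,0],0.42],[[20,-50,0],0.56],[[26,-63,0],0.7]]}}

```text
t: 9.2
eef_pos: [658.1, -235.6, 372.9]
tcp_rot: [3.141, 0.0, 2.344]
ft_force: [0.4, -0.7, 0.3]
opening: 0.697
grip_force: 0.0
```

{"name": "jog_arm", "arguments": {"motion": [[[0,0,0],0.12],[[0,0,0],0.223],[[0,0,0],0.223],[[0,0,0],0.223],[[0,0,0],0.223]]}}

```text
t: 9.7
eef_pos: [658.6, -234.9, 372.6]
tcp_rot: [3.141, 0.0, 2.129]
ft_force: [0.0, 0.7, 0.2]
opening: 0.703
grip_force: 0.0
```

```bash
cat > circ.py <<'E'
from h import *
from scipy.optimize import least_squares
def circ(w,c,z,lim,lo=8,sign=1,sel=None,r0=30):
    g=cv2.GaussianBlur(w["img"],(3,3),0).astype(np.float32).mean(2); P=[]
    for a in np.radians(sel if sel is not None else np.arange(0,360,5)):
        t=np.arange(lo,lim,.25); U=c[0]+t*np.cos(a);V=c[1]+t*np.sin(a)
        G=cv2.remap(g,U.astype(np.float32)[None],V.astype(np.float32)[None],cv2.INTER_LINEAR)[0]
        k=np.argmax(sign*np.gradient(G)); P.append(atz(w,U[k],V[k],z)[:2])
    P=np.array(P); c0=P.mean(0)
    r=least_squares(lambda q:np.hypot(*(P-q[:2]).T)-q[2],[*c0,r0],loss="soft_l1",f_scale=.5)
    return r.x,np.median(abs(r.fun))
E
python3 - <<'E'
from circ import *
import pickle
w=read_camera("wrist"); pickle.dump(w,open("w7.pkl","wb")); cv2.imwrite("pics/w7.png",w["img"])
st=state(); print(st["t"],st["eef_pos"],st["tcp_rot"])
c=proj(w,[[619.7,-171.6,286]])[0]; print(c, circ(w,c,286,42))
R=Ro.from_euler("xyz",st["tcp_rot"]).as_matrix(); x,m=circ(w,c,286,42); print("G in tool",R.T@(np.array([x[0],x[1],286])-st["eef_pos"]))
E=np.array(w["extrinsics"]);print((R.T@(E[:3,3]-st["eef_pos"])).round(1))
E
```

```text
9.75 [ 658.66490356 -234.90310804  372.63056204] [3.14144588e+00 1.07710526e-04 2.12873084e+00]
[319.84871533 124.04280734] (array([ 619.83411629, -171.73714331,   29.51996886]), np.float64(0.1486350126088638))
G in tool [74.15458654  0.48744677 86.62264779]
[  73.1   -0.8 -170.9]
```

{"name": "jog_arm", "arguments": {"motion": [[[41,21,0],0],[[83,42,0],0],[[124,64,0],0],[[166,85,0],0],[[207,106,0],0]]}}

```text
t: 10.25
eef_pos: [639.0, -1.3, 372.7]
tcp_rot: [3.141, 0.0, 2.128]
ft_force: [1.4, 0.7, 1.2]
opening: 0.697
grip_force: 0.0
```

{"name": "jog_arm", "arguments": {"motion": [[[41,21,0],-0.1],[[83,42,0],-0.22],[[124,64,0],-0.35],[[166,85,0],-0.48],[[207,106,0],-0.6]]}}

```text
t: 10.75
eef_pos: [619.7, 230.6, 372.8]
tcp_rot: [3.141, 0.0, 2.734]
ft_force: [0.6, -0.2, -0.3]
opening: 0.699
grip_force: 0.0
```

{"name": "jog_arm", "arguments": {"motion": [[[12,20,30],-0.12],[[23,41,60],-0.24],[[23,41,90],-0.321],[[23,41,112],-0.321],[[23,41,112],-0.321]]}}

```text
t: 11.25
eef_pos: [614.6, 275.3, 257.4]
tcp_rot: [-3.14, -0.005, 3.049]
ft_force: [0.4, 1.1, 0.8]
opening: 0.703
grip_force: 0.0
```

{"name": "jog_arm", "arguments": {"motion": [[[0,0,0],0],[[0,0,0],0]]}}

```text
t: 11.45
eef_pos: [616.3, 275.4, 262.3]
tcp_rot: [3.141, 0.002, 3.048]
ft_force: [-0.3, 0.3, -0.4]
opening: 0.698
grip_force: 0.0
```

```bash
python3 - <<'E'
from circ import *
import pickle
w=read_camera("wrist"); pickle.dump(w,open("w8.pkl","wb")); cv2.imwrite("pics/w8.png",w["img"])
st=state(); print(st["t"],st["eef_pos"],st["tcp_rot"])
c=proj(w,[[587.6,280,82]])[0]; r=276*33.5/350; print(c,r)
sel=[a for a in range(0,360,4)]
for nm,lo,hi,s in(("outer-",r*.85,r*1.25,-1),("inner+",r*.65,r*1.0,1)): print(nm,circ(w,c,82,hi,lo,s,sel,33))
# handle axis: wood dark-red segmentation via cut_out
for m in("handle","tamper_knob"):
  for q in cut_out(m,w)[:2]:
    ys,xs=np.nonzero(q["region"]); print(m,q["p"],np.round(q["box"]),xs.size)
cv2.imwrite("pics/w8c.png",cv2.resize(w["img"][0:240,220:400],None,fx=2.5,fy=2.5,interpolation=cv2.INTER_CUBIC))
E
```

```text
11.5 [616.26873695 275.37393547 262.26143926] [3.14048804e+00 2.32184155e-03 3.04771150e+00]
[320.20655877 161.31541134] 26.417142857142856
outer- (array([588.53042316, 279.39896435,  32.85280828]), np.float64(0.2927159684724572))
inner+ (array([588.6482869 , 279.23444247,  28.36209066]), np.float64(0.3586066933028498))
handle 0.65 [290.  22. 355. 187.] 4383
tamper_knob 0.76 [209. 115. 257. 151.] 1203
tamper_knob 0.56 [364. 142. 404. 178.] 1235
```

View pics/w8c.png

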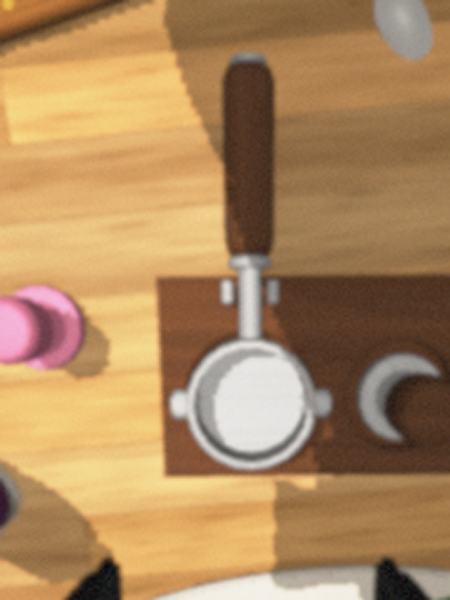

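```bash
python3 - <<'E'
from h import *
import pickle
w=pickle.load(open("w8.pkl","rb"))
for u,v,z in((248,75,58),(248,155,60),(249,245,58),(250,300,54),(178,404,70),(322,401,70)): 
    X=atz(w,(u+.5)/2.5-.5+220,(v+.5)/2.5-.5,z); d=np.array([588.6,279.3])-X[:2]; print(X.round(1),np.hypot(*d).round(1),np.arctan2(d[1],d[0]).round(4))
st=state(); R=Ro.from_euler("xyz",st["tcp_rot"]).as_matrix(); print(st["eef_pos"],st["tcp_rot"])
c,s=np.cos(-.086),np.sin(-.086); g=np.array([588.6-106*c,279.3-106*s,54]); print(g,R.T@(g-st["eef_pos"]))
E
```

```text
[432.4 292.9  58. ] 156.8 -0.0868
[468.  289.6  60. ] 121.1 -0.0849
[509.6 286.2  58. ] 79.3 -0.087
[536.5 284.2  54. ] 52.3 -0.0944
[585.5 241.6  70. ] 37.8 1.4892
[591.  317.1  70. ] 37.8 -1.6348
[616.05741398 275.31248507 261.81796242] [3.14074972e+00 1.72703381e-03 3.04770137e+00]
[482.99174646 288.40476717  54.        ] [134.06572815   0.38427614 207.58713374]
```

{"name": "jog_arm", "arguments": {"motion": [[[40,0,20],0],[[80,0,45],0],[[120,0,70],-0.008],[[134,0,110],-0.008],[[134,0,150],-0.008]]}}

```text
t: 12.1
eef_pos: [481.0, 288.4, 111.1]
tcp_rot: [3.14, 0.002, 3.057]
ft_force: [1.3, 0.1, -0.1]
opening: 0.697
grip_force: 0.0
```

{"name": "jog_arm", "arguments": {"motion": [[[0,0,25],0],[[0,0,40],0],[[0,0,40],0],[[0,0,40],0],[[0,0,40],0]]}}

```text
t: 12.6
eef_pos: [483.0, 288.1, 71.8]
tcp_rot: [3.14, 0.002, 3.056]
ft_force: [-0.7, -0.2, -0.5]
opening: 0.701
grip_force: 0.0
```

{"name": "jog_arm", "arguments": {"motion": [[[0,0,12],0],[[0,0,18],0],[[0,0,18],0],[[0,0,18],0]]}}

```text
t: 13.0
eef_pos: [482.3, 287.9, 52.4]
tcp_rot: [-3.141, -0.0, 3.056]
ft_force: [1.2, -0.7, -0.5]
opening: 0.698
grip_force: 0.0
```

{"name": "jog_arm", "arguments": {"motion": [[[0,0,0],0],[[0,0,0],0],[[0,0,0],0],[[0,0,0],0],[[0,0,0],0]], "grip": 1}}

```text
t: 13.5
eef_pos: [482.4, 287.9, 52.6]
tcp_rot: [3.141, 0.0, 3.056]
ft_force: [0.2, 0.4, -0.5]
opening: 0.333
grip_force: 0.0
```

{"name": "jog_arm", "arguments": {"motion": [[[0,0,0],0],[[0,0,0],0],[[0,0,0],0]]}}

```text
t: 13.8
eef_pos: [482.4, 288.0, 52.6]
tcp_rot: [3.141, 0.0, 3.056]
ft_force: [-0.4, 1.3, 0.1]
opening: 0.268
grip_force: 30.0
```

```bash
python3 - <<'E'
from h import *
import pickle
w=read_camera("wrist"); pickle.dump(w,open("w9.pkl","wb")); print(state()["eef_pos"])
R=Ro.from_euler("xyz",state()["tcp_rot"]).as_matrix(); e=state()["eef_pos"]
print(proj(w,[e+R@[58,0,-6],e+R@[34,0,-6]]))
E
```

```text
[482.36501856 287.93155083  52.57695384]
[[319.17460639 152.62710675]
 [319.13839182 192.09305809]]
```

{"name": "jog_arm", "arguments": {"motion": [[[0,0,-5],0],[[0,0,-12],0],[[0,0,-25],0],[[0,0,-45],0],[[0,0,-70],0]]}}

```text
t: 14.35
eef_pos: [481.9, 287.7, 123.6]
tcp_rot: [-3.141, -0.001, 3.056]
ft_force: [-0.1, -0.2, -4.0]
opening: 0.266
grip_force: 30.0
```

{"name": "jog_arm", "arguments": {"motion": [[[0,0,0],0],[[0,0,0],0],[[0,0,0],0]]}}

```text
t: 14.65
eef_pos: [481.8, 287.7, 121.8]
tcp_rot: [-3.141, -0.001, 3.056]
ft_force: [0.1, 0.2, -4.0]
opening: 0.268
grip_force: 30.0
```

```bash
python3 - <<'E'
from h import *
import pickle
a=pickle.load(open("w9.pkl","rb")); w=read_camera("wrist"); pickle.dump(w,open("w10.pkl","wb"))
st=state(); print(st["t"],st["eef_pos"],st["tcp_rot"],st["ft_force"],st["moment"],st["opening"])
R=Ro.from_euler("xyz",st["tcp_rot"]).as_matrix(); e=st["eef_pos"]
c=proj(w,[e+R@[58,0,-6]])[0]; print(c)
cv2.imwrite("pics/cmp.png",np.hstack([x["img"][60:240,250:390] for x in(a,w)]))
# track feature at handle end
for dx in (58,45,34):
    c=proj(w,[e+R@[dx,0,-6]])[0].round().astype(int); h=10
    t=a["img"][c[1]-h:c[1]+h,c[0]-14:c[0]+14]; s=w["img"][c[1]-h-14:c[1]+h+14,c[0]-28:c[0]+28]
    m=cv2.matchTemplate(s,t,cv2.TM_CCOEFF_NORMED); _,v,_,l=cv2.minMaxLoc(m); print(dx,c,v,l[0]-14,l[1]-14)
E
```

```text
14.7 [481.86455616 287.65150932 121.60684437] [-3.14086204e+00 -1.45168495e-03  3.05572926e+00] [ 0.40175051 -0.85863625 -3.45051781] [ 0.07011573  0.20723288 -0.04664224] 0.2651263488172175
[319.18777565 152.62156138]
58 [319 153] 0.9724793434143066 0 0
45 [319 174] 0.5999123454093933 -11 3
34 [319 192] 0.7854247689247131 -14 7
```

{"name": "jog_arm", "arguments": {"motion": [[[8,-14,0],0.08],[[16,-29,0],0.18],[[24,-44,0],0.3],[[32,-59,0],0.43],[[39,-74,0],0.55]]}}

```text
t: 15.2
eef_pos: [436.3, 216.9, 121.7]
tcp_rot: [-3.14, -0.001, 2.501]
ft_force: [-0.1, 1.0, -3.9]
opening: 0.266
grip_force: 30.0
```

{"name": "jog_arm", "arguments": {"motion": [[[-16,-10,0],0.1],[[-32,-20,0],0.2],[[-48,-31,0],0.3],[[-64,-41,0],0.38],[[-79,-51,0],0.38]]}}

```text
t: 15.7
eef_pos: [470.4, 128.7, 121.7]
tcp_rot: [-3.14, -0.001, 2.123]
ft_force: [-0.2, -0.2, -2.7]
opening: 0.265
grip_force: 30.0
```

{"name": "jog_arm", "arguments": {"motion": [[[-30,-4,0],0],[[-65,-9,0],0],[[-105,-15,0],0],[[-135,-19,0],0],[[-155,-22,0],0]]}}

```text
t: 16.2
eef_pos: [533.8, -15.7, 121.6]
tcp_rot: [-3.141, -0.001, 2.124]
ft_force: [0.3, -0.1, -2.0]
opening: 0.264
grip_force: 30.0
```

{"name": "jog_arm", "arguments": {"motion": [[[0,0,0],0],[[0,0,0],0],[[0,0,0],0]]}}

```text
t: 16.5
eef_pos: [532.8, -13.0, 122.1]
tcp_rot: [-3.141, -0.001, 2.126]
ft_force: [-0.0, -0.6, -2.9]
opening: 0.27
grip_force: 30.0
```

{"name": "jog_arm", "arguments": {"motion": [[[-20,-3,0],0],[[-40,-6,0],0],[[-60,-8,0],0],[[-74,-10,0],0],[[-74,-10,0],0]]}}

```text
t: 17.0
eef_pos: [564.5, -83.1, 122.4]
tcp_rot: [3.141, 0.0, 2.125]
ft_force: [-0.2, -0.2, -4.0]
opening: 0.268
grip_force: 30.0
```

{"name": "jog_arm", "arguments": {"motion": [[[0,0,0],0],[[0,0,0],0],[[0,0,0],0]]}}

```text
t: 17.3
eef_pos: [563.7, -81.3, 122.6]
tcp_rot: [-3.142, -0.0, 2.126]
ft_force: [0.7, 1.2, -3.1]
opening: 0.27
grip_force: 30.0
```

```bash
python3 - <<'E'
from h import *
S=[]
for i in range(2): read_camera("wrist"); S.append(state())
e=np.mean([s["eef_pos"] for s in S],0); st=S[-1]; R=Ro.from_euler("xyz",st["tcp_rot"]).as_matrix()
print(st["t"],e,st["tcp_rot"],st["ft_force"],st["moment"])
print("axis",e+R@[-106.5,.4,0],"corr tool",R.T@(np.array([619.8,-171.7,0])-(e+R@[-106.5,.4,0])))
E
```

```text
17.4 [563.75598264 -81.43870626 122.59446577] [ 3.14151788e+00 -1.20263897e-04  2.12633301e+00] [ 0.82523358  0.18281914 -3.58913747] [ 0.07633336  0.07396729 -0.05350225]
axis [ 620.26386043 -171.7120112   122.58168758] corr tool [  0.24010246  -0.39693515 122.581688  ]
```

{"name": "jog_arm", "arguments": {"motion": [[[0,0,-5],0],[[0,0,-10],0],[[0,0,-14],0],[[0,0,-14],0]]}}

```text
t: 17.8
eef_pos: [564.2, -82.0, 137.3]
tcp_rot: [3.141, 0.001, 2.126]
ft_force: [0.2, 1.1, -2.3]
opening: 0.268
grip_force: 30.0
```

{"name": "jog_arm", "arguments": {"motion": [[[0,0,-3],0],[[0,0,-6],0],[[0,0,-6],0],[[0,0,-6],0]]}}

```text
t: 18.2
eef_pos: [563.9, -82.0, 142.6]
tcp_rot: [3.141, 0.0, 2.126]
ft_force: [-0.1, -0.1, -4.1]
opening: 0.268
grip_force: 30.0
```

{"name": "jog_arm", "arguments": {"motion": [[[0,0,-3],0],[[0,0,-6],0],[[0,0,-6],0],[[0,0,-6],0]]}}

```text
t: 18.6
eef_pos: [563.9, -81.9, 148.6]
tcp_rot: [3.141, 0.0, 2.126]
ft_force: [0.1, -0.4, -3.4]
opening: 0.271
grip_force: 30.0
```

{"name": "jog_arm", "arguments": {"motion": [[[0,0,-2],0],[[0,0,-3],0],[[0,0,-3],0],[[0,0,-3],0]]}}

```text
t: 19.0
eef_pos: [563.9, -81.9, 151.5]
tcp_rot: [3.142, -0.0, 2.126]
ft_force: [-0.7, 0.0, -3.2]
opening: 0.269
grip_force: 30.0
```

{"name": "jog_arm", "arguments": {"motion": [[[0,0,-0.7],0],[[0,0,-0.7],0],[[0,0,-0.7],0]]}}

```text
t: 19.3
eef_pos: [563.9, -81.9, 152.2]
tcp_rot: [3.141, -0.0, 2.126]
ft_force: [-0.3, -0.1, -4.0]
opening: 0.267
grip_force: 30.0
```

{"name": "jog_arm", "arguments": {"motion": [[[-0.2,-6,0],-0.056],[[-0.7,-11.9,0],-0.112],[[-1.5,-17.8,0],-0.168],[[-2.7,-23.7,0],-0.224],[[-4.1,-29.4,0],-0.28]]}}

```text
t: 19.8
eef_pos: [540.9, -101.0, 152.3]
tcp_rot: [3.142, 0.0, 2.408]
ft_force: [-0.1, 0.3, -2.1]
opening: 0.267
grip_force: 30.0
```

{"name": "jog_arm", "arguments": {"motion": [[[0,0,0],0],[[0,0,0],0]]}}

```text
t: 20.0
eef_pos: [541.3, -100.9, 152.3]
tcp_rot: [3.141, 0.0, 2.404]
ft_force: [0.1, -0.9, -3.7]
opening: 0.266
grip_force: 30.0
```

Free of contact. Turn the other half.

{"name": "jog_arm", "arguments": {"motion": [[[-0.2,-6,0],-0.056],[[-0.7,-11.9,0],-0.112],[[-1.5,-17.8,0],-0.168],[[-2.7,-23.7,0],-0.224],[[-4.1,-29.4,0],-0.28]]}}

```text
t: 20.5
eef_pos: [524.2, -125.3, 152.2]
tcp_rot: [3.142, -0.0, 2.687]
ft_force: [-2.1, 0.8, -1.6]
opening: 0.268
grip_force: 30.0
```

{"name": "jog_arm", "arguments": {"motion": [[[0,0,0],0],[[0,0,0],0]]}}

```text
t: 20.7
eef_pos: [524.6, -125.4, 152.3]
tcp_rot: [3.142, 0.0, 2.683]
ft_force: [-1.2, -0.5, -2.7]
opening: 0.27
grip_force: 30.0
```

{"name": "jog_arm", "arguments": {"motion": [[[0,0,0.6],0],[[0,0,1.2],0],[[0,0,1.2],0],[[0,0,1.2],0]]}}

```text
t: 21.1
eef_pos: [524.7, -125.5, 151.1]
tcp_rot: [3.141, 0.001, 2.686]
ft_force: [-0.1, -0.2, -1.0]
opening: 0.27
grip_force: 30.0
```

{"name": "jog_arm", "arguments": {"motion": [[[0,0,0.5],0],[[0,0,1],0],[[0,0,1],0],[[0,0,1],0]]}}

```text
t: 21.5
eef_pos: [524.6, -125.6, 150.2]
tcp_rot: [3.141, 0.001, 2.686]
ft_force: [1.2, -1.2, 1.4]
opening: 0.269
grip_force: 30.0
```

{"name": "jog_arm", "arguments": {"motion": [[[0,0,0],0],[[0,0,0],0],[[0,0,0],0],[[0,0,0],0],[[0,0,0],0]], "grip": 0.4}}

```text
t: 22.0
eef_pos: [524.3, -125.4, 150.0]
tcp_rot: [3.141, -0.0, 2.686]
ft_force: [-0.0, -0.2, 0.6]
opening: 0.588
grip_force: 0.0
```

{"name": "jog_arm", "arguments": {"motion": [[[0,0,-10],0],[[0,0,-25],0],[[0,0,-45],0],[[0,0,-60],0],[[0,0,-60],0]]}}

```text
t: 22.5
eef_pos: [525.1, -125.7, 212.3]
tcp_rot: [3.141, 0.004, 2.686]
ft_force: [0.9, -0.3, -0.9]
opening: 0.604
grip_force: 0.0
```

```bash
python3 - <<'E'
from h import *
import pickle
w=read_camera("wrist"); pickle.dump(w,open("w11.pkl","wb"));cv2.imwrite("pics/w11.png",w["img"])
st=state(); print(st["t"],st["eef_pos"],st["tcp_rot"],st["ft_force"],st["opening"])
G=np.array([619.8,-171.7])
for n in("wrist","scene"):
  p=w if n=="wrist" else read_camera(n)
  for r in cut_out("handle",p)[:2]:
    ys,xs=np.nonzero(r["region"]); print(n,r["p"],np.round(r["box"]),xs.size)
    m=(r["region"]).astype(np.uint8)
    X=np.array([atz(p,u,v,152)[:2] for u,v in zip(xs[::7],ys[::7])]); c=X.mean(0); _,_,V=np.linalg.svd(X-c); d=V[0]; d=d if d@(G-c)>0 else -d
    print(" centre",c.round(1),"dist",np.hypot(*(G-c)).round(1),"bearing",np.arctan2(*(G-c)[::-1]).round(3),"axis",np.arctan2(d[1],d[0]).round(3))
E
```

```text
22.55 [ 524.66722756 -125.53289967  211.02976561] [3.14127133e+00 2.11618807e-03 2.68584045e+00] [-0.32577066 -0.11430145 -0.2454818 ] 0.5997724134899562
wrist 0.55 [305. 141. 333. 260.] 3144
 centre [ 513.4 -120.3] dist 118.1 bearing -0.45 axis -0.475
scene 0.64 [337. 197. 394. 220.] 479
 centre [ 523.4 -133. ] dist 103.8 bearing -0.382 axis -0.555
```

{"name": "jog_arm", "arguments": {"motion": [[[9,20,0],0],[[18,40,0],0],[[18,40,20],0],[[18,40,40],0],[[18,40,40],0]], "grip": 1}}

```text
t: 23.2
eef_pos: [524.5, -81.1, 167.5]
tcp_rot: [-3.141, -0.005, 2.686]
ft_force: [0.6, -1.0, -0.5]
opening: 0.238
grip_force: 0.0
```

{"name": "jog_arm", "arguments": {"motion": [[[0,0,0],0],[[0,0,10],0],[[0,0,21],0],[[0,0,21],0],[[0,0,21],0]]}}

```text
t: 23.7
eef_pos: [525.7, -81.7, 148.8]
tcp_rot: [-3.142, -0.001, 2.686]
ft_force: [-0.8, -0.7, -0.5]
opening: 0.003
grip_force: 0.0
```

{"name": "jog_arm", "arguments": {"motion": [[[0,-5,0],0],[[0,-10,0],0],[[0,-13,0],0],[[0,-13,0],0]]}}

```text
t: 24.1
eef_pos: [519.9, -93.8, 149.2]
tcp_rot: [3.141, 0.0, 2.685]
ft_force: [1.1, -0.4, 0.1]
opening: 0.005
grip_force: 0.0
```

{"name": "jog_arm", "arguments": {"motion": [[[0.9,-5,0],-0.04],[[1.7,-10,0],-0.08],[[2.2,-15.1,0],-0.12],[[2.6,-20.2,0],-0.16],[[2.7,-25.3,0],-0.2]]}}

```text
t: 24.6
eef_pos: [506.0, -114.2, 149.0]
tcp_rot: [3.14, -0.001, 2.887]
ft_force: [-2.1, 6.6, 0.0]
opening: 0.007
grip_force: 2.8
```

{"name": "jog_arm", "arguments": {"motion": [[[0.9,-5,0],-0.04],[[1.3,-7.5,0],-0.06],[[1.7,-10,0],-0.08],[[1.7,-10,0],-0.08]]}}

```text
t: 25.0
eef_pos: [501.9, -123.7, 149.0]
tcp_rot: [3.141, -0.001, 2.966]
ft_force: [0.1, 2.5, 0.3]
opening: 0.008
grip_force: 1.2
```

```bash
cat > hp.py <<'E'
from h import *
w=read_camera("wrist"); st=state(); print(st["t"],st["eef_pos"],st["tcp_rot"],st["ft_force"])
G=np.array([619.8,-171.7])
for r in cut_out("handle",w)[:1]:
    ys,xs=np.nonzero(r["region"]); print(r["p"],np.round(r["box"]),xs.size)
    X=np.array([atz(w,u,v,158)[:2] for u,v in zip(xs[::7],ys[::7])]); c=X.mean(0); _,_,V=np.linalg.svd(X-c); d=V[0]; d=d if d@(G-c)>0 else -d
    print("centre",c.round(1),"dist",np.hypot(*(G-c)).round(1),"bearing",np.arctan2(*(G-c)[::-1]).round(3),"axis",np.arctan2(d[1],d[0]).round(3))
E
python3 hp.py
```

```text
25.05 [ 502.13163788 -123.77630529  149.06165988] [ 3.14106629e+00 -4.33172835e-04  2.96541414e+00] [-1.10023308  2.96708704  1.77369298]
0.89 [275. 172. 315. 243.] 2624
centre [ 474.  -134.9] dist 150.4 bearing -0.247 axis -0.329
```

{"name": "jog_arm", "arguments": {"motion": [[[0.5,-2.5,0],-0.02],[[0.9,-5,0],-0.04],[[1.3,-7.5,0],-0.06],[[1.7,-10,0],-0.08],[[2,-12.5,0],-0.1]]}}

```text
t: 25.6
eef_pos: [497.6, -135.4, 148.9]
tcp_rot: [3.14, -0.001, 3.067]
ft_force: [-2.0, 6.1, 1.3]
opening: 0.005
grip_force: 3.1
```

{"name": "jog_arm", "arguments": {"motion": [[[0.5,-2.5,0],-0.02],[[0.9,-5,0],-0.04],[[1.3,-7.5,0],-0.06],[[1.3,-7.5,0],-0.06]]}}

```text
t: 26.0
eef_pos: [496.0, -143.4, 148.9]
tcp_rot: [3.141, -0.001, 3.126]
ft_force: [-2.1, 2.1, 0.9]
opening: 0.006
grip_force: 1.0
```

```bash
python3 hp.py
```

```text
26.05 [ 496.2467219  -143.41282759  148.98092616] [ 3.14148603e+00 -1.81843697e-04  3.12569289e+00] [-0.88824905  1.43673447  0.1580142 ]
0.9 [272. 170. 315. 240.] 2678
centre [ 469.7 -159.3] dist 150.7 bearing -0.082 axis -0.183
```

{"name": "jog_arm", "arguments": {"motion": [[[0.3,-2.5,0],-0.02],[[0.6,-5,0],-0.04],[[0.6,-5,0],-0.04],[[0.6,-5,0],-0.04]]}}

```text
t: 26.5
eef_pos: [495.8, -148.6, 149.1]
tcp_rot: [-3.141, 0.0, -3.118]
ft_force: [-0.5, 1.6, -0.2]
opening: 0.006
grip_force: 0.7
```

{"name": "jog_arm", "arguments": {"motion": [[[0,-1,0],0],[[0,-2,0],-0.01],[[0,-2,0],-0.01]]}}

```text
t: 26.8
eef_pos: [495.6, -150.3, 149.0]
tcp_rot: [3.141, -0.0, -3.107]
ft_force: [-1.6, 3.9, 0.6]
opening: 0.004
grip_force: 1.8
```

{"name": "jog_arm", "arguments": {"motion": [[[0,-1,0],0],[[0,-1,0],0]]}}

```text
t: 27.0
eef_pos: [495.6, -151.3, 148.9]
tcp_rot: [3.141, -0.0, -3.107]
ft_force: [-1.5, 3.9, 1.0]
opening: 0.001
grip_force: 1.9
```

{"name": "jog_arm", "arguments": {"motion": [[[0,-1,0],0],[[0,-1,0],0]]}}

```text
t: 27.2
eef_pos: [495.6, -152.3, 148.9]
tcp_rot: [3.141, -0.001, -3.107]
ft_force: [-2.5, 3.6, 0.3]
opening: 0.001
grip_force: 2.0
```

{"name": "jog_arm", "arguments": {"motion": [[[0,-1,0],0],[[0,-1,0],0]]}}

```text
t: 27.4
eef_pos: [495.6, -153.3, 148.9]
tcp_rot: [3.141, -0.001, -3.107]
ft_force: [-2.9, 4.2, -0.0]
opening: 0.005
grip_force: 2.1
```

{"name": "jog_arm", "arguments": {"motion": [[[0,-1,0],0],[[0,-1,0],0]]}}

```text
t: 27.6
eef_pos: [495.6, -154.3, 148.9]
tcp_rot: [3.141, -0.001, -3.107]
ft_force: [-2.6, 4.7, 0.2]
opening: 0.002
grip_force: 2.2
```

{"name": "jog_arm", "arguments": {"motion": [[[0,-1,0],0],[[0,-1.5,0],0],[[0,-1.5,0],0]]}}

```text
t: 27.9
eef_pos: [495.7, -155.7, 148.9]
tcp_rot: [3.141, -0.001, -3.108]
ft_force: [-2.7, 5.6, 0.6]
opening: 0.007
grip_force: 2.6
```

{"name": "jog_arm", "arguments": {"motion": [[[0,-1,0],0],[[0,-1.5,0],0],[[0,-1.5,0],0]]}}

```text
t: 28.2
eef_pos: [495.9, -157.2, 149.0]
tcp_rot: [3.141, -0.0, -3.108]
ft_force: [-1.9, 5.7, 0.3]
opening: 0.004
grip_force: 2.6
```

```bash
python3 hp.py
```

```text
28.25 [ 495.83455087 -157.18798904  148.94656073] [ 3.14114548e+00 -2.63523718e-04 -3.10752058e+00] [-0.98899774  4.14119421  0.9115275 ]
0.79 [273. 172. 316. 242.] 2645
centre [ 470.3 -174.8] dist 149.5 bearing 0.02 axis -0.083
```

{"name": "jog_arm", "arguments": {"motion": [[[0,-1,0],0],[[0,-2,0],0],[[0,-2,0],0]]}}

```text
t: 28.6
eef_pos: [496.1, -159.2, 149.0]
tcp_rot: [3.141, 0.0, -3.108]
ft_force: [-0.8, 5.9, 1.2]
opening: 0.01
grip_force: 2.8
```

{"name": "jog_arm", "arguments": {"motion": [[[0,-1,0],0],[[0,-1.5,0],0],[[0,-1.5,0],0]]}}

```text
t: 28.9
eef_pos: [496.1, -160.2, 149.0]
tcp_rot: [3.14, -0.0, -3.108]
ft_force: [-0.6, 8.2, 1.8]
opening: 0.001
grip_force: 4.5
```

{"name": "jog_arm", "arguments": {"motion": [[[0,-1,0],0],[[0,-1,0],0]]}}

```text
t: 29.1
eef_pos: [496.0, -160.9, 149.0]
tcp_rot: [3.14, -0.0, -3.108]
ft_force: [-0.2, 11.0, 1.7]
opening: 0.002
grip_force: 5.5
```

{"name": "jog_arm", "arguments": {"motion": [[[0,-1,0],0],[[0,-1,0],0],[[0,-1,0],0]]}}

```text
t: 29.4
eef_pos: [496.0, -161.6, 148.9]
tcp_rot: [3.139, -0.0, -3.108]
ft_force: [-0.7, 12.7, 2.4]
opening: 0.002
grip_force: 6.7
```

{"name": "jog_arm", "arguments": {"motion": [[[0,10,0],0],[[0,35,0],0],[[0,35,-30],0],[[0,15,-65],0],[[0,-15,-65],0]]}}

```text
t: 29.9
eef_pos: [498.6, -178.3, 218.4]
tcp_rot: [-3.137, 0.007, -3.105]
ft_force: [0.4, -0.6, -0.7]
opening: 0.003
grip_force: 0.0
```

{"name": "jog_arm", "arguments": {"motion": [[[0,0,0],0],[[0,0,0],0],[[0,0,0],0]], "grip": 0.4}}

```text
t: 30.2
eef_pos: [496.5, -177.4, 213.6]
tcp_rot: [3.141, -0.0, -3.107]
ft_force: [-0.1, -0.0, 0.2]
opening: 0.203
grip_force: 0.0
```

```bash
python3 hp.py; python3 - <<'E'
from h import *
p=read_camera("top")
w=read_camera("wrist"); cv2.imwrite("pics/w12.png",w["img"])
# handle edges along perpendicular scans: print transitions of reddish-dark mask
hsv=cv2.cvtColor(w["img"],cv2.COLOR_BGR2HSV); 
G=np.array([619.8,-171.7])
for d in (95,110,125,140,155):
    X=np.array([[619.8-d*np.cos(.032),-171.7-d*np.sin(.032)+t,158] for t in np.arange(-30,31,1.)]); U=proj(w,X).astype(np.float32)
    V=cv2.remap(w["img"],U[None,:,0],U[None,:,1],cv2.INTER_LINEAR)[0].mean(1)
    print(d," ".join(str(int(v)) for v in V))
E
```

```text
30.25 [ 496.51238586 -177.22302527  213.63805005] [ 3.14134062e+00 -5.33279208e-04 -3.10690889e+00] [ 0.33789805 -0.32175213 -0.28169252]
0.83 [308. 161. 336. 264.] 2938
centre [ 494.7 -176.7] dist 125.2 bearing 0.04 axis 0.038
95 22 29 31 36 31 33 45 73 100 121 127 141 188 227 234 223 166 93 61 61 59 60 62 66 67 68 68 63 65 63 62 61 67 63 62 61 60 59 59 58 58 71 107 145 162 162 139 105 82 64 37 33 34 33 34 33 24 25 25 22 28
110 90 59 33 28 29 27 40 75 109 125 128 130 136 144 143 130 99 70 59 63 65 68 70 75 72 72 68 66 66 65 63 65 63 62 61 62 63 60 63 59 58 69 93 116 131 130 115 93 81 66 44 36 29 29 23 21 35 40 51 78 113
125 180 182 182 182 180 181 181 181 181 181 181 181 182 182 181 177 149 101 86 92 93 93 93 96 99 104 95 78 70 68 66 63 63 63 64 61 62 62 61 58 60 80 102 112 116 116 116 116 114 115 113 113 114 114 113 112 111 111 109 106 105
140 188 187 185 186 189 189 188 188 186 188 189 189 188 188 188 186 162 113 86 92 94 94 96 98 102 103 101 100 100 95 94 93 93 94 90 86 85 81 79 75 77 120 175 178 156 140 135 136 137 138 137 134 134 135 134 133 131 133 136 136 159
155 193 192 192 191 191 192 191 193 192 192 192 192 192 193 195 194 179 126 91 92 96 96 96 99 102 102 101 100 99 98 96 95 94 95 97 92 89 84 79 73 71 113 164 172 153 139 138 139 138 137 136 138 136 137 137 138 137 136 138 152 182
```

{"name": "jog_arm", "arguments": {"motion": [[[0,0,-20],0],[[0,0,-40],0],[[0,0,-40],0],[[0,0,-40],0],[[0,0,-40],0]]}}

```text
t: 30.9
eef_pos: [496.3, -177.6, 253.1]
tcp_rot: [3.141, -0.001, -3.107]
ft_force: [-0.0, -0.1, -0.3]
opening: 0.597
grip_force: 0.0
```

```bash
python3 -c "
from cell import *
print(job_done()); print(state()['t'])"
```

```text
the job is handed in; nothing more can be done
None
the job is handed in; nothing more can be done
```

I handed the job in at about 31 s, but the hand-in returned no verdict: the tamper was seen centred in its seat after I let it go, and the portafilter hung by itself before I pushed the handle to its stop, where the camera puts it within about 0.01 rad of straight out of the front.

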